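# Draw out the meter's carrier

## Robot

A 6-joint arm with a two-finger parallel gripper is mounted at the origin on the work surface. World frame = base frame: x ahead of the robot, y to its left, z up, the work surface at z = 0. Lengths are in mm, angles in rad, forces in N, time in s.
With the tool pointing down it reaches from about 275 to 825 mm from the base axis. Payload 4.9 kg.
Tool frame: the origin (TCP) lies at the very end of the fingers, on their centre line; the grasp point (between the pads) lies 19 mm behind it; z points along the fingers, y is the line along which they close (so a half turn about z gives the same grasp; the last joint's range is limited). The gripper opens to 85 mm and grips with 20 to 120 N. Pads are 22 mm wide; open, the fingers measure 114 mm over their backs; the gripper's body (76 mm by 85 mm) begins 54 mm behind the grasp point. The pads swing forward as they close: fully open they stand 13 mm farther back than shut.
Start: joints at [1.163, 0.326, -0.193, 1.052, 0, 1.437], TCP at [148.709, 529.532, 231.281] pointing down, gripper open.
Joint ranges: [-2.65, 2.65], [-0.97, 1.79], [-1.3, 1.35], [-1.93, 2.1], [-1.47, 1.37], [-3.14, 3.14]. Speed limits (rad/s): [2.57, 2.57, 3.14, 3.14, 3.14, 3.14].

## Interface

Orientations are given as [roll, pitch, yaw] about the fixed x, y, z axes, in that order (R = Rz(yaw) Ry(pitch) Rx(roll)).
In Python, from bench import bot, solve_ik, imaging gives the robot as it stands. Calls block until the motion is done:
- bot.move_ptp(position, orientation): joint-space move of the TCP to a pose.
- bot.movel(position, rot=None, max_speed=150, threshold=None): straight line of the TCP; rot=None keeps the orientation; max_speed is the mean speed in mm/s. With threshold (N) it stops when the force on the tool has changed by that much, and returns True; else False.
- bot.move_j(angles): joint-space move.
- bot.grip(opening, effort=None): opening from 0.0 (shut) to 1.0 (fully open); effort is the grip in N (None keeps the last); returns when the fingers have stopped.
- bot.dwell(seconds).
- solve_ik(position, orientation): joint angles nearest the present ones, or None.
- bot.get_state(): the state.
- imaging.capture(name): name is "side" or "top"; returns the picture (420x560x3 uint8, blue, green, red); there is no depth.
- imaging.camera_model(name): a dict with "K" (3x3 intrinsics, pixels), "position" and "rotation" of the camera in the world. Camera axes: x right, y up, looking along -z (the intrinsics and any distortion apply to the point x, -y, -z); pixel columns grow to the right and rows downward; lengths in mm; the calibration is good to about 2 mm. A picture is of the moment at which its call begins. camera_model takes no time and is no camera call.
A pose or a line that the arm cannot do raises bot.IKError and nothing moves.
- bot.sign_off(): hands the job in; it is judged then, once.
The state is a dict: "t": time; "qpos": joint angles; "joint_velocities": joint speeds; "effort": joint torques, N m; "tcp_pos": TCP position; "orientation": TCP orientation; "contact_force": force on the tool from outside, world axes, zero at the start; "wrist_torque": the same for the moment, N m; "opening": opening from 0.0 (shut) to 1.0 (fully open); "gripper_force": force on a finger pad.
Only numpy, scipy, OpenCV 4.12 (cv2) and the standard library are available. Lean on these libraries where they do the work, as an engineer would, in place of code of your own. Each camera call takes 0.05 s, during which the arm holds its last target. There are 200 camera calls.

## Task

One of the two electricity meters on the bench has had its clear cover taken off. On that one, hook a fingertip behind the upright lip of the black shutter and draw it sideways until it is fully open; then reach into the well that it uncovered, hook the lip at the front of the metal carrier and draw the carrier out along its rails to its stop. The copper coil must ride out standing on the carrier, never picked up; leave the covered meter and everything else on the bench alone.

Things in the scene. Friction and masses are not known exactly. Their poses are not given: they have to be found in the camera images.
- meter: the meter without a cover: fixed grey plastic base, 200 (x) by 150 (y) mm, side and rear walls 34 mm high, open at its front (-x). Origin: centre of its underside, on the bench. z up, x from its front to its rear (the front faces roughly towards the robot), y to the left seen from the front.
- carrier (a joint): aluminium carrier on rails in the meter: travel along the meter's -x, 0 m (home) to 0.080 m (out, hard stop); starts within 8 mm of home. Friction about 2 to 4 N, no spring. In its front is a finger well under the shutter (see carrier_hook); behind that a white block (34 x 58 mm, top 64 mm above the bench) and a lower black one, fixed to it; then the coil.
- shutter (a joint): black shutter on the carrier's well, riding with it: plate 56 (x) by 98 (y) by 4 mm, top 55 mm above the bench. Slides along the meter's +y, 0 m (well covered) to 0.070 m (open, hard stop); starts within 8 mm of closed. Friction about 1 to 2 N, no spring. At its +y edge an upright lip, 5 mm thick, 56 mm long (x), rises to 73 mm above the bench.
- shutter_hook (a point): top edge, at the middle of its length, of the shutter lip's inner (-y) face: the face to hook, 73 mm above the bench, 18 mm above the shutter's plate. Moves with the shutter. Its axes are the meter's.
- carrier_hook (a point): top edge, at mid-width, of the inner (+x) face of the carrier's front lip (5 mm thick), 50 mm above the bench. The well behind it is 46 mm in +x, walls as high as the lip, floor 18 mm above the bench. With the shutter open the well is free from 48 mm on the -y side of this point to 21 mm on its +y side. Moves with the carrier; axes are the meter's.
- coil_place (a point): point on the top of the carrier's floor plate, 18 mm above the bench, in the middle of the space where the coil stands. Moves with the carrier. Its axes are the meter's.
- coil: loose copper coil, an upright cylinder of 36 mm diameter and 38 mm height, about 90 g, standing on the carrier within about 20 mm of coil_place. Origin: centre of its underside.
- covered_meter: the other meter, fixed, the same base and insides but with its clear cover on: 200 by 150 mm, 130 mm high. Origin: centre of its underside. To be left alone.
- screwdriver: loose screwdriver lying on the bench in front of the covered meter. Origin: middle of its length, about. Bystander.
- terminal_block: loose brass block, 45 x 22 x 20 mm, lying on the bench beside the open meter, on its -y side. Origin: centre of its underside. Bystander.
- magnet_ring: loose dark steel ring, 34 mm across, 12 mm high, lying on the bench between the meters and the robot, beside the carrier's way out. Origin: centre of its underside. Bystander.
- spare_coil: a second loose copper coil of the same size, standing on the bench between the rear parts of the two meters. Origin: centre of its underside. Bystander.
Things that resemble listed ones, but are neither listed nor needed, are in the scene too. Leave any green look-alike of the meter alone.

How it is judged (in metres and radians):
On the way, in this order (a step that is already met when the one before it is completed fails the run):
1. the shutter is drawn open with the carrier still home (value of joint shutter above 0.06 m and value of joint carrier below 0.025 m), for 0.2 s.
2. the carrier is drawn out to its stop (value of joint carrier above 0.07 m), for 0.2 s.
At the end, for the whole second after the job is handed in: the shutter is within 10 mm of fully open, the carrier within 10 mm of its outer stop, and the coil stands upright and at rest on the carrier, within 40 mm of coil_place (value of joint shutter above 0.06 m and value of joint carrier above 0.07 m and horizontal distance between coil and coil_place below 0.04 m and angle between coil's own z axis and vertical below 0.15 rad and z of coil in the frame of coil_place between -0.006 and 0.006 m and linear speed of coil below 0.02 m/s); the robot touches nothing.
It fails at once if the coil is lifted off the carrier (z of coil in the frame of coil_place above 0.012 m).
It fails at once if the coil is tipped (angle between coil's own z axis and vertical above 0.4 rad).
It fails at once if the covered meter is pushed with more than 8 N (contact force between any of the fingers, the arm and covered_meter above 8 N).
It fails at once if a bystander is moved by more than 30 mm (distance of any of screwdriver, terminal_block, magnet_ring, spare_coil from where it was at the start of the episode above 0.03 m).
It also fails if it takes over 45 s, if anything falls off the work surface, if the arm or the gripper's body presses on something with over 40 N, if the wrist force passes 120 N, or if a joint passes its speed limit or range.

## Working session

There is one attempt and no reset: what is moved stays moved. The work goes in short steps, each a Python script; the robot and the scene stay as the last script left them, time stands still between calls to the robot, and variables do not carry over. Pictures are saved under pics/ and viewed, at most 10 in all, crops included, and the job is handed in when it is done.

```bash
ls; mkdir -p pics; python3 - <<'E'
from bench import bot, imaging
import cv2
for n in("top","side"):
    cv2.imwrite(f"pics/{n}0.png",imaging.capture(n)); m=imaging.camera_model(n); print(n,m)
s=bot.get_state();print(s["t"],s["orientation"],s["tcp_pos"])
E
```

```text
pics
top {'K': array([[460.3579312 ,   0.        , 273.69129126],
       [  0.        , 460.3579312 , 212.58709367],
       [  0.        ,   0.        ,   1.        ]]), 'position': array([ 283.39200794,  -33.28817587, 1067.14285728]), 'rotation': array([ 0.2048474 , -0.00305963, -1.65420526])}
side {'K': array([[425.15748896,   0.        , 282.64648928],
       [  0.        , 425.15748896, 211.07947108],
       [  0.        ,   0.        ,   1.        ]]), 'position': array([ 143.25465551, -185.41878798,  713.9213645 ]), 'rotation': array([ 0.50391187,  0.00237966, -1.20717726])}
0.1 [-3.14009906e+00 -2.17950148e-04  2.86774123e+00] [148.51037624 529.05854338 230.58177459]
```

View pics/top0.png

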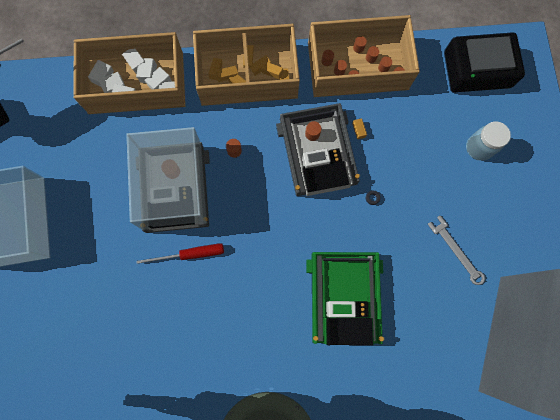

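View pics/side0.png

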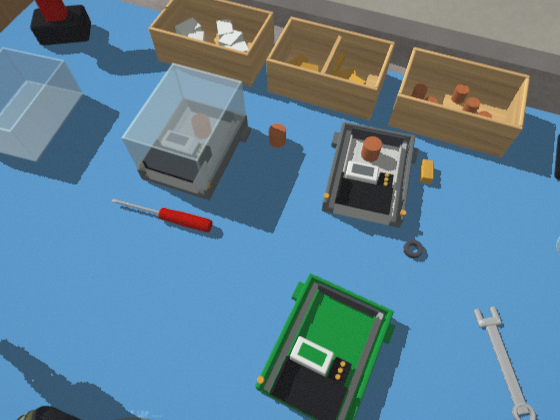

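The top view shows the open grey meter at about (318,150) with its coil at (313,130) and black shutter at (328,177). The covered meter is at (165,180), the ring at (374,198) and the brass block at (361,129). The green look-alike is at (347,298). Next I'll zoom in.

```bash
cat > h.py <<'E'
import numpy as np, cv2
from scipy.spatial.transform import Rotation as R
from bench import bot, imaging, solve_ik
def ray(n,uv):
    m=imaging.camera_model(n);K=m["K"];u,v=uv
    d=np.array([(u-K[0,2])/K[0,0],-(v-K[1,2])/K[1,1],-1.])
    r=np.asarray(m["rotation"])
    return np.asarray(m["position"]),R.from_euler("xyz",r).as_matrix()@d
def plane(n,uv,z):
    p,d=ray(n,uv); return p+d*(z-p[2])/d[2]
def proj(n,P):
    m=imaging.camera_model(n);c=R.from_euler("xyz",np.asarray(m["rotation"])).as_matrix().T@(np.asarray(P)-m["position"])
    K=m["K"];return np.array([K[0,2]-K[0,0]*c[0]/c[2],K[1,2]+K[1,1]*c[1]/c[2]])
def tri(a,b):
    (p,d),(q,e)=ray("top",a),ray("side",b)
    s=np.linalg.lstsq(np.c_[d,-e],q-p,rcond=None)[0]
    A,B=p+d*s[0],q+e*s[1]; return (A+B)/2,np.linalg.norm(A-B)
E
python3 - <<'E'
from h import *
t=cv2.imread("pics/top0.png")[95:205,265:390];s=cv2.imread("pics/side0.png")[115:260,315:440]
f=lambda i:cv2.resize(i,None,fx=6,fy=6,interpolation=cv2.INTER_CUBIC)
a,b=cv2.resize(t,None,fx=5,fy=5,interpolation=2),cv2.resize(s,None,fx=4.1,fy=4.1,interpolation=2)
a=np.clip(a*1.8,0,255).astype('uint8')
b=cv2.resize(s,None,fx=4,fy=4,interpolation=2);b=np.clip(b*1.8,0,255).astype('uint8')
cv2.imwrite("pics/t1.png",a);cv2.imwrite("pics/s1.png",b)
# checks: coil and ring
print(plane("top",(374,198),12),plane("side",(413,250),12))
print(tri((313,130),(372,149)))
E
```

```text
[ 517.03355905 -293.42419713   12.        ] [ 512.75156586 -293.14084352   12.        ]
(array([ 692.22370582, -165.68508614,   27.6466379 ]), np.float64(1.123348908786585))
```

View pics/t1.png

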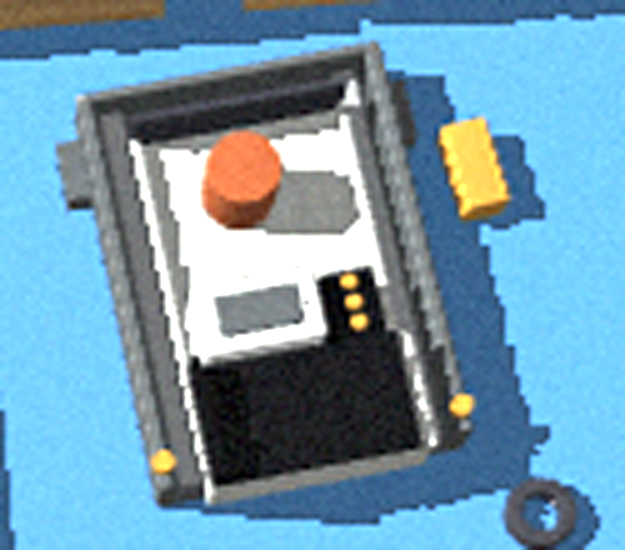

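View pics/s1.png

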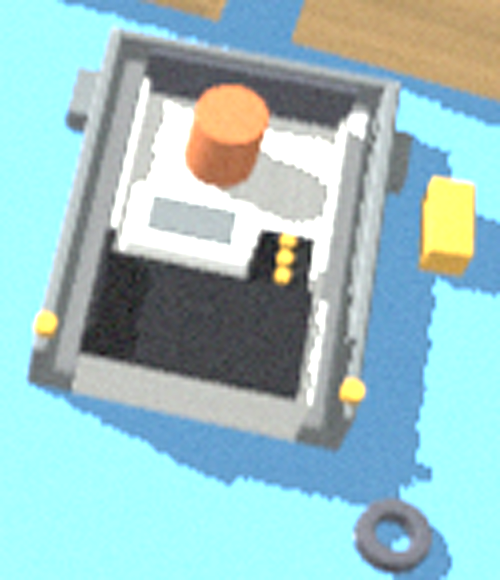

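The crops show the wall corners, the black shutter quad and the shadow strip next to the lip on the shutter's left (+y) edge. I'll turn the picked corners into points and check them against the known sizes.

```bash
python3 - <<'E'
from h import *
np.set_printoptions(precision=1,suppress=True)
T=lambda x,y:(265+x/5-.4,95+y/5-.4); S=lambda x,y:(315+x/4-.4,115+y/4-.4)
def show(n,f,pts,z):
    P=[plane(n,f(*p),z) for p in pts]; P=np.array(P)[:,:2]
    e=np.roll(P,-1,0)-P
    print(n,z,P.tolist() and P,"len",np.linalg.norm(e,axis=1),"ang",np.degrees(np.arctan2(e[:,1],e[:,0])))
    return P
# order RL,RR,FR,FL
show("top",T,[(80,98),(378,43),(468,438),(160,500)],34)
show("side",S,[(115,32),(398,85),(350,428),(33,374)],34)
show("top",T,[(195,368),(402,332),(427,450),(210,488)],55)
show("side",S,[(112,235),(310,285),(298,398),(80,355)],55)
print(plane("side",S(112,235),73),plane("side",S(80,355),73))
# covered meter near corner, spare coil
print(plane("top",(207,227),0),plane("top",(195,129),130),plane("top",(203,222),130),plane("top",(233,150),0))
E
```

```text
top 34 [[ 735.9  -90.9]
 [ 752.3 -236.7]
 [ 552.7 -256.2]
 [ 535.  -110.6]] len [146.7 200.6 146.6 201.9] ang [ -83.6 -174.4   96.9    5.6]
side 34 [[ 732.2  -93.5]
 [ 749.6 -237.3]
 [ 549.1 -259.4]
 [ 525.  -117.3]] len [144.9 201.7 144.1 208.5] ang [ -83.1 -173.7   99.6    6.5]
top 55 [[ 590.6 -130.9]
 [ 599.9 -227.5]
 [ 543.1 -232.4]
 [ 533.6 -132.2]] len [ 97.   57.  100.6  57. ] ang [ -84.5 -175.1   95.5    1.3]
side 55 [[ 596.7 -130.5]
 [ 602.4 -223.1]
 [ 543.1 -232.3]
 [ 529.9 -135.9]] len [92.8 60.1 97.2 67. ] ang [ -86.5 -171.3   97.8    4.7]
[ 584.3 -132.    73. ] [ 519.4 -137.3   73. ]
[482.5 104.1   0. ] [674.9 101.6 130. ] [469.4  95.1 130. ] [667.4  30.8   0. ]
```

```bash
cat >> h.py <<'E'
YAW=0.105
ex=np.array([np.cos(YAW),np.sin(YAW),0]); ey=np.array([-np.sin(YAW),np.cos(YAW),0])
def st(): 
    s=bot.get_state(); print("t",round(s["t"],2),"tcp",np.round(s["tcp_pos"],1),"F",np.round(s["contact_force"],1)); return s
E
python3 - <<'E'
from h import *
P=np.array([565.4,-169.3,230])
c=[(np.abs(q-np.array(bot.get_state()["qpos"])).max(),y,q) for y in (YAW,YAW+np.pi,YAW-np.pi) if (q:=solve_ik(P,[np.pi,0,y])) is not None]
for k in c: print(np.round(k[0],2),k[1],np.round(k[2],2))
y=min(c,key=lambda k:k[0])[1]
bot.grip(0.0,40); bot.move_ptp(P,[np.pi,0,y]); st()
bot.movel([P[0],P[1],85]); bot.movel([P[0],P[1],61],max_speed=40,threshold=6); st()
cv2.imwrite("pics/s2.png",cv2.resize(imaging.capture("side")[95:275,295:475],None,fx=3.3,fy=3.3,interpolation=2))
E
```

```text
1.58 0.105 [-0.42  0.4  -0.08  1.08  0.    2.62]
1.96 3.246592653589793 [-0.42  0.4  -0.08  1.08  0.   -0.52]
1.96 -3.036592653589793 [-0.42  0.4  -0.08  1.08  0.   -0.52]
t 3.73 tcp [ 565.6 -168.4  230. ] F [-0.1  0.5  0.5]
t 5.59 tcp [ 565.4 -169.3   60.9] F [-0.4  0.1  0.3]
```

View pics/s2.png

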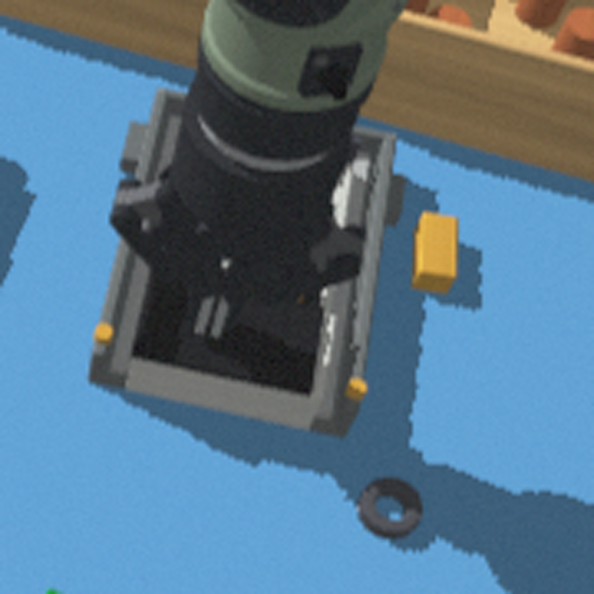

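The fingertips, at about (210,318) in the crop, stand over the shutter plate between the lip and the -y edge, touching nothing. Next I push along the meter's +y.

```bash
python3 - <<'E'
from h import *
p=np.array([565.4,-169.3,61.])
for d in range(10,121,10):
    hit=bot.movel(p+ey*d,max_speed=50,threshold=9); print(d,hit); s=st()
    if hit: break
cv2.imwrite("pics/t3.png",cv2.resize(imaging.capture("top")[95:205,245:390],None,fx=5,fy=5,interpolation=2))
E
```

```text
10 False
t 5.99 tcp [ 564.3 -158.9   61.1] F [ 0.7 -0.2  0.6]
20 False
t 6.34 tcp [ 563.2 -149.    61. ] F [-0.2 -0.1 -0.7]
30 False
t 6.69 tcp [ 562.1 -138.9   61. ] F [ 0.  -0.6  0.8]
40 False
t 7.04 tcp [ 561.1 -128.9   61. ] F [-0.2  0.2  0.2]
50 False
t 7.39 tcp [ 560.1 -118.9   61. ] F [ 0.6 -0.   0.9]
60 False
t 7.74 tcp [ 559. -109.   61.] F [ 0.3 -0.1  0.8]
70 False
t 8.09 tcp [558.  -99.1  61. ] F [ 0.3 -0.1  0.6]
80 False
t 8.44 tcp [556.9 -89.1  61. ] F [-0.4 -0.5 -0.5]
90 True
t 8.68 tcp [556.5 -84.8  61. ] F [ 1.  -4.2  1.6]
```

View pics/t3.png

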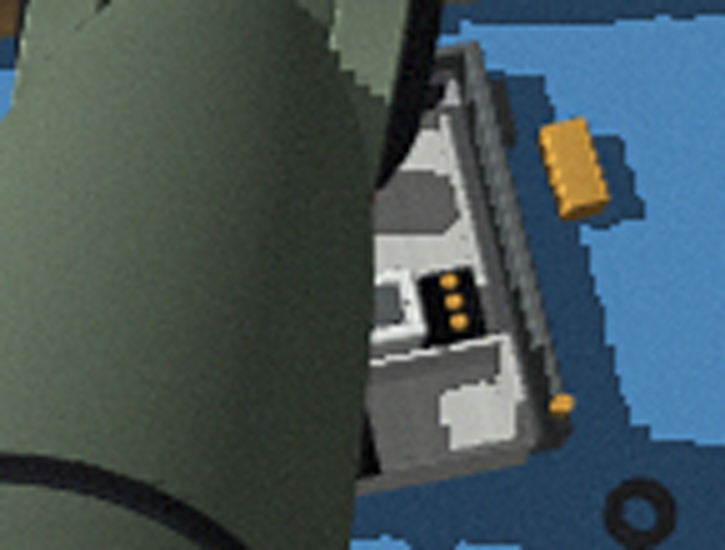

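The shutter is open and at its stop, and the grey well is uncovered. I back off, lift, and measure the well from the side view.

```bash
python3 - <<'E'
from h import *
p=np.array(bot.get_state()["tcp_pos"])-ey*6
bot.movel(p,max_speed=60); p[2]=110; bot.movel(p)
bot.movel([575,-15,150]); st()
a=cv2.resize(imaging.capture("side")[165:235,315:425],None,fx=7,fy=7,interpolation=2)
cv2.imwrite("pics/s4.png",np.clip(a*1.5,0,255).astype('uint8'))
cv2.imwrite("pics/t4.png",cv2.resize(imaging.capture("top")[95:205,245:390],None,fx=5,fy=5,interpolation=2))
E
```

```text
t 10.2 tcp [574.5 -15.2 149.3] F [-0.4 -0.1  0.2]
```

View pics/s4.png

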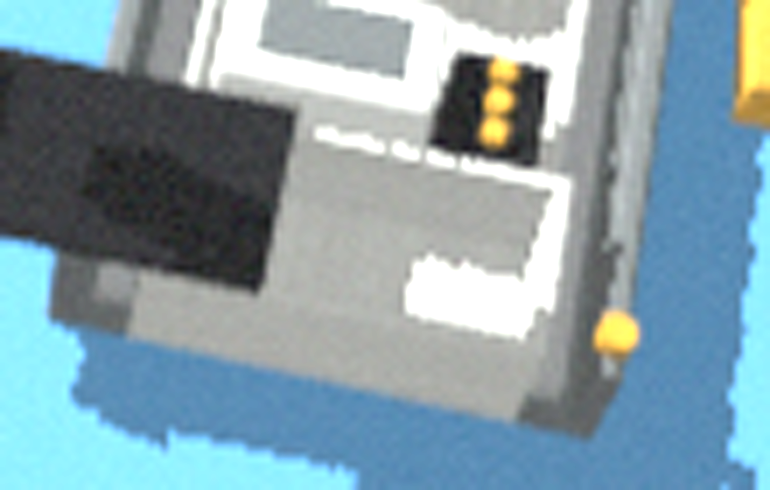

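View pics/t4.png

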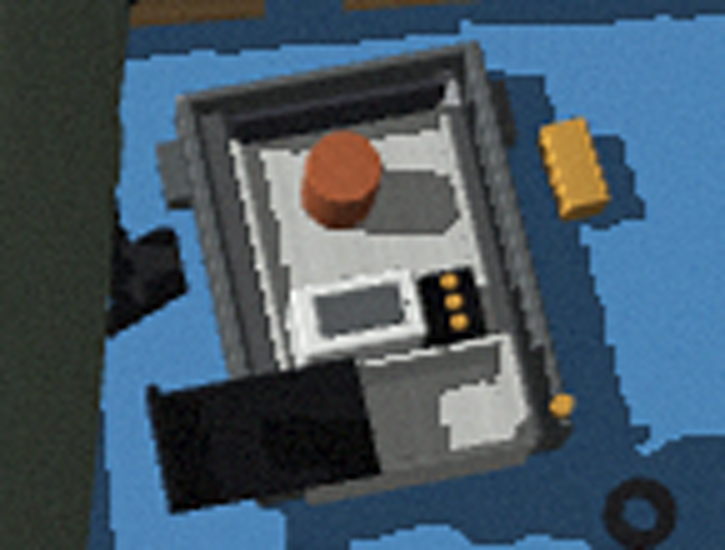

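The well is uncovered. In the side crop the rear edge runs (315,132)–(570,178), the front-lip inner edge about (265,295)–(525,337), and the shutter's -y edge is at x≈262–297. The top crop agrees, and the coil is still standing at (340,180).

```bash
python3 - <<'E'
from h import *
np.set_printoptions(precision=1,suppress=True)
T=lambda x,y:(245+x/5-.4,95+y/5-.4); S=lambda x,y:(315+x/7-.4,165+y/7-.4)
O=np.array([568,-194,50.])
for n,f,pts in(("side",S,[(315,132),(550,178),(525,337),(265,295)]),("top",T,[(370,358),(502,335),(525,440),(382,472)])):
    for p in pts:
        q=plane(n,f(*p),50); d=q-O; print(n,q,"rel",d@ex,d@ey)
E
```

```text
side [ 589.8 -166.    50. ] rel 24.568040302768036 25.543262950189966
side [ 597.8 -227.4   50. ] rel 26.097729665454715 -36.349049628083684
side [ 549.1 -232.8   50. ] rel -22.870247521893386 -36.58634291653121
side [ 537.5 -167.6   50. ] rel -27.576165810521907 29.453316185476776
top [ 594.  -166.3   50. ] rel 28.77829294445596 24.836069394928
top [ 600.  -228.2   50. ] rel 28.257975250342867 -37.41658684489654
top [ 549.2 -233.    50. ] rel -22.767896637554344 -36.798430937247964
top [ 539.6 -166.1   50. ] rel -25.350550751930513 30.677057405553356
```

```bash
python3 - <<'E'
from h import *
p=np.array([568,-194,0.])+ex*1-ey*4
bot.movel(np.r_[p[:2],130]); bot.movel(np.r_[p[:2],60],max_speed=80)
print(bot.movel(np.r_[p[:2],34],max_speed=40,threshold=6)); s=st()
z=s["tcp_pos"][2]
for d in range(10,121,10):
    hit=bot.movel(np.r_[p[:2],34]-ex*d,max_speed=40,threshold=10); print(d,hit); st()
    if hit: break
E
```

```text
False
t 13.5 tcp [ 569.5 -197.9   34. ] F [-1.1  0.8 -0.2]
10 False
t 13.9 tcp [ 559.2 -199.    34.2] F [-0.3  0.3  0.5]
20 False
t 14.3 tcp [ 549.1 -200.1   34.1] F [-0.6  0.2  0.4]
30 False
t 14.7 tcp [ 538.7 -201.    33.9] F [ 0.1 -0.8 -0.1]
40 False
t 15.1 tcp [ 528.7 -202.1   33.9] F [ 0.1 -0.1 -0.6]
50 False
t 15.5 tcp [ 518.9 -203.2   33.9] F [-0.1  0.5  0.9]
60 False
t 15.9 tcp [ 508.9 -204.2   33.9] F [ 0.1 -0.   0.3]
70 False
t 16.3 tcp [ 499.  -205.2   34. ] F [ 0.1 -0.2  0.6]
80 False
t 16.7 tcp [ 489.  -206.3   33.9] F [ 0.4 -0.5  1.5]
90 True
t 16.95 tcp [ 485.5 -206.8   34.2] F [1.4 1.5 1.1]
```

```bash
python3 - <<'E'
from h import *
p=np.array(bot.get_state()["tcp_pos"])+ex*6
bot.movel(p,max_speed=50); p[2]=130; bot.movel(p); bot.movel([560,20,190]); st()
cv2.imwrite("pics/t5.png",cv2.resize(imaging.capture("top")[95:235,245:390],None,fx=4.2,fy=4.2,interpolation=2))
E
```

```text
t 19.78 tcp [559.7  19.4 189.8] F [-0.2  0.7  0.2]
```

View pics/t5.png

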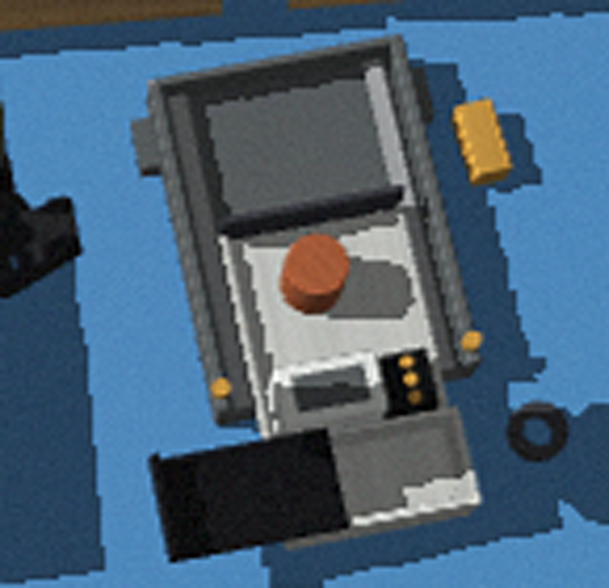

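The carrier is out, the shutter is open at the left, the coil is upright at (315,272), and the ring and brass block look unmoved. I'll press once more, harder, to confirm that the carrier's stop was really reached.

```bash
python3 - <<'E'
from h import *
p=np.array([485.5,-206.8,34.])+ex*8
bot.movel(np.r_[p[:2],130],max_speed=200); bot.movel(p,max_speed=80,threshold=8)
print(bot.movel(p-ex*20,max_speed=30,threshold=22)); q=np.array(st()["tcp_pos"])+ex*8
bot.movel(q,max_speed=60); q[2]=130; bot.movel(q); bot.movel([560,20,190]); st()
i=imaging.capture("top"); cv2.imwrite("pics/t6.png",i)
print(np.abs(i[95:235,270:390].astype(int)-0).shape)
E
```

```text
True
t 23.04 tcp [ 485.7 -207.    34.7] F [1.2 0.6 1.2]
t 25.89 tcp [559.7  19.4 189.8] F [ 0.4  0.3 -0.1]
(140, 120, 3)
```

View pics/t6.png

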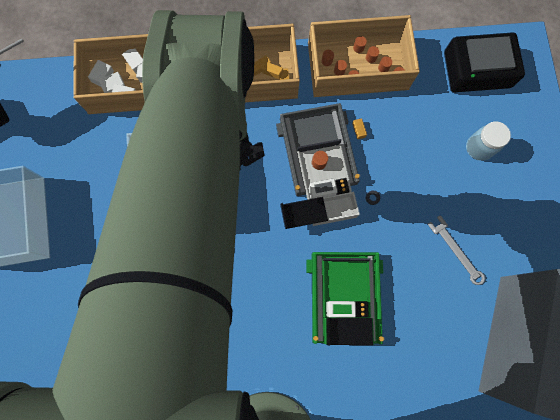

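The carrier stopped at the same place (x ≈ 485.6) under the higher threshold, so it is at its hard stop. The coil is upright at (320,160), the ring (374,198) and block (361,128) are where they started, and the arm is clear.

```bash
python3 -c "
from bench import bot
print(bot.sign_off())"
```

```text
the job is handed in; nothing more can be done
None
```

I opened the shutter and drew the carrier out, each until it hit its stop; the coil rode out standing upright, and the job was handed in about 26 s into the run (no verdict was returned).

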